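Close the test chamber by sliding its notched cover home

TASK

Close the specimen chamber: slide the black cover along the metal deck over the round opening without lifting it off, then turn it until its lugs find the notches and it sits level, fully home with its flange flat on the rim. Let go of it, and leave the brass puck and the other things on the bench where they are.

Things in the scene. Friction and masses are not known exactly. Their poses are not given: they have to be found in the camera images.
- stand: Fixed white stand, origin under its centre on the table, z up. Its metal deck is flat, without guards, 150 mm (x) by 380 mm (y), top face 80 mm up, with the round chamber opening in its middle.
- seat (a point): Centre of the opening, level with the deck; y along the deck. Opening 87 mm across, in a flush steel ring whose inner edge has four yellow-floored notches a quarter turn apart: 18 mm wide, 14 mm outward, 7.5 mm deep. The ring stands at any angle, so the notch directions are NOT given by these axes: see or feel for them (under a quarter turn of the cover, either way, is enough).
- cover: Loose round cover, 0.4 to 0.75 kg, flat on the deck left or right of the opening. Origin at centre of underside, z up. Spigot below: 84 mm across, z 0 to 11 mm, lower edge bevelled 3 mm. Black flange: 112 mm across, z 11 to 19 mm. Origin is level with the deck while sliding, 6 mm below it once the spigot drops in and the lugs rest on the ring, 11 mm below when home.
- cover_lug (a point): Underside of the lug on the cover's +x, 45 mm from its axis. Four such lugs, on +x, +y, -x, -y under the flange (z 6 to 11 mm of the cover), 14 mm wide, reaching 54.5 mm from the axis (underside flat to 47.5 mm, then bevelled up), each marked by a yellow tick on top. With the lugs in the notches the cover drops 5 mm and can turn only a few degrees.
- cover_stud (a point): Half-way up the stud at x = +34 mm on the cover; a second one at x = -34 mm. Upright steel studs 10 mm in diameter, 16 mm high (z 19 to 35 mm of the cover), to turn it by pushing.
- puck_center (a point): Centre of a brass reference puck, 40 mm diameter, 28 mm high, standing on the deck on the other side of the opening from the cover. Leave it.
- jar: Closed jar, 56 mm diameter, 85 mm high, on the table to the left. Leave it. Origin at its underside.
- driver: Screwdriver lying on the table to the right. Leave it.
- caliper: Sliding caliper 200 mm long lying on the table beyond the stand. Leave it.
Things that resemble listed ones, but are neither listed nor needed, are in the scene too. What is meant by the cover is not blue, brown or turquoise, and is the larger of those in its own colour.

How it is judged (in metres and radians):
At the end, for the whole second after the job is handed in: The cover sits centred in the opening within 4 mm, its origin 9.3 to 14 mm below the deck face (11 mm when home), level within 0.03 rad and at rest (z of cover in the frame of seat between -0.014 and -0.0093 m and horizontal distance between cover and seat below 0.004 m and angle between cover's own z axis and vertical below 0.03 rad and linear speed of cover below 0.01 m/s); the robot touches nothing.
It fails at once if the cover is lifted more than 15 mm off the deck (z of cover in the frame of seat above 0.015 m).
It fails at once if the cover is tipped by more than 25 degrees (angle between cover's own z axis and vertical above 0.44 rad).
It fails at once if the puck, jar, screwdriver or caliper is moved by more than 20 mm (distance of any of puck_center, jar, driver, caliper from where it was at the start of the episode above 0.02 m).
It also fails if it takes over 67 s, if anything falls off the work surface, if the arm or the gripper's body presses on something with over 40 N, if the wrist force passes 120 N, or if a joint passes its speed limit or range.

ROBOT

A 6-joint arm with a two-finger parallel gripper is mounted at the origin on the work surface. World frame = base frame: x ahead of the robot, y to its left, z up, the work surface at z = 0. Lengths are in mm, angles in rad, forces in N, time in s.
With the tool pointing down it reaches from about 400 to 925 mm from the base axis. Payload 12.5 kg.
Tool frame: the origin (TCP) lies on the centre line of the jaws, within the pads' length; the fingertips stand 25 mm ahead of it and the grasp point (between the pads) lies 6 mm ahead of it (env.tip_extent is the distance from the TCP to the fingertips, in mm); x points along the fingers, z is the direction in which the jaws open and shut, and the axes are right-handed (so a half turn about x gives the same grasp; the last joint's range is limited). The gripper opens to 95 mm and grips with 3 to 60 N. Pads are 20 mm wide; open, the fingers measure 119 mm over their backs; the gripper's body (75 mm by 180 mm) begins 59 mm behind the grasp point.
Start: joints at [1.179, 0.491, 1.559, -0, 1.092, -0.106], TCP at [176.185, 599.669, 239.661] pointing down, gripper open.
Joint ranges: [-3.1, 3.1], [-0.84, 2.19], [0.05, 2.79], [-1.13, 4.28], [0.06, 2.93], [-2.69, 2.69]. Speed limits (rad/s): [2.22, 2.22, 2.79, 3.14, 3.14, 3.14].

INTERFACE

Orientations are given as [roll, pitch, yaw] about the fixed x, y, z axes, in that order (R = Rz(yaw) Ry(pitch) Rx(roll)).
In Python, from cell import env gives the robot as it stands.
- The arm moves only by the tool step_arm, never from a script. Its argument "rows" is a list of rows, each a list of 6 numbers: the shift along the tool's x, y, z in mm, then the turn, a rotation vector about the tool's x, y, z in rad. In form: [[x, y, z, wx, wy, wz], ...]. A call has 1 to 8 rows; each row shifts and turns the pose as measured when the row begins, along the tool's axes as they then stand; what a row does not reach is not made up. A row lasts 1/8 s, in which the tool goes at most 62.5 mm and 10.7 degrees, less where a joint would pass 70% of its speed; a pose out of reach is approached as far as the arm can. A call is refused whole if a number of a shift passes 62.5 or a number of a turn 0.188, either way. A call with a gripper value outside its range is refused whole. "grip" is the finger opening in mm, from 0 to 95.1, set as the call begins (left out, the last holds). The fingers move at their own pace and stop on an object; the grip force is fixed at half the most. Time passes only in rows, so rows that do not move let the fingers close. It gives the time, the measured TCP pose, the force and the opening at its end, in the units of the state.
- env.state(): the state, without advancing time (a new reading comes with each control period).
- env.read_camera(name): name is "scene" or "top" or "wrist"; returns the picture (384x512x3 uint8, red, green, blue); there is no depth.
- env.get_calibration(name): a dict with "fx", "fy", "cx", "cy" (pixels), "pose" (4x4, takes a point from camera to world coordinates); the wrist camera has in their place "hand_eye" (4x4, takes a point from camera to tool coordinates, whose origin is the TCP and whose axes are the tool frame's). Camera axes: x right, y down, z forward; pixel columns grow to the right and rows downward; lengths in mm; the calibration is good to about 2 mm. A picture is of the moment at which its call begins: read the wrist's pose just before it. get_calibration takes no time and is no camera call.
- env.job_done(): hands the job in, once; it reports no verdict.
The state is a dict: "t": time; "joints": joint angles; "qvel": joint speeds; "tau": joint torques, N m; "eef_pos": TCP position; "tcp_rot": TCP orientation; "ft_force": force on the tool from outside, world axes, zero at the start; "moment": the same for the moment, N m; "opening": opening from 0.0 (shut) to 1.0 (fully open).
Only numpy, scipy, OpenCV 4.12 (cv2) and the standard library are available. Lean on these libraries where they do the work, as an engineer would, in place of code of your own. Each camera call takes 0.05 s, during which the arm holds its last target.

## Working session

There is one attempt and no reset: what is moved stays moved. The work goes in short steps, Python scripts to look and compute and a tool call to move; the robot and the scene stay as the last step left them, time stands still between calls to the robot, and variables do not carry over. Pictures are saved under pics/ and viewed, and the job is handed in when it is done.

Besides the shell and the picture viewer there is one more tool, called after "Emit:" as name(argument=value, ...), one argument or row to a line, values as JSON. step_arm: Moves the arm, as the interface text tells. Its arguments: {"type":"object","properties":{"rows":{"type":"array","items":{"type":"array","items":{"type":"number"}}},"grip":{"type":"number"}},"required":["rows"]}

```bash
mkdir -p pics; ls; python3 - <<'E'
from cell import env
import cv2
for n in ("scene","top","wrist"):
    im=env.read_camera(n); cv2.imwrite(f"pics/{n}0.png",im[:,:,::-1])
    print(n,{k:(v if not hasattr(v,'round') else v.round(4).tolist() if hasattr(v,'tolist') else v) for k,v in env.get_calibration(n).items()})
print(env.state())
E
```

```text
pics
scene {'fx': 411.3742316838979, 'fy': 411.3742316838979, 'cx': 253.73553803474817, 'cy': 183.11275019000027, 'pose': [[0.8115, 0.4402, -0.3843, 1030.6966], [0.5843, -0.624, 0.5189, -569.6632], [-0.0114, -0.6456, -0.7636, 984.0391], [0.0, 0.0, 0.0, 1.0]]}
top {'fx': 371.4275483795425, 'fy': 371.4275483795425, 'cx': 256.28718279497105, 'cy': 184.47817626443492, 'pose': [[-0.0049, -0.9992, 0.04, 523.101], [-0.9999, 0.0055, 0.0142, 25.8531], [-0.0144, -0.04, -0.9991, 1387.5714], [0.0, 0.0, 0.0, 1.0]]}
wrist {'fx': 319.6380454487625, 'fy': 319.6380454487625, 'cx': 251.97548371762676, 'cy': 187.93438741567138, 'hand_eye': [[-0.0007, -0.275, 0.9615, -144.4362], [-0.0, -0.9615, -0.275, 76.9296], [1.0, -0.0002, 0.0006, 1.0928], [0.0, 0.0, 0.0, 1.0]]}
{'t': 0.15, 'joints': array([ 1.17941090e+00,  4.91398933e-01,  1.55930926e+00,  8.25549843e-06,
        1.09163506e+00, -1.05571913e-01]), 'qvel': array([ 0.00024979, -0.00183562, -0.00144606, -0.00077333,  0.00121729,
       -0.00081354]), 'tau': array([ 1.95605768e-03, -6.12897849e+01, -2.58276182e+01,  6.92570535e-02,
        4.73669660e-02, -3.70971946e-06]), 'eef_pos': array([176.1169099 , 599.52643038, 239.20980389]), 'tcp_rot': array([ 3.02626495,  1.57004569, -1.97194135]), 'ft_force': array([-0.99911232,  0.00845485,  0.61144803]), 'moment': array([-0.00907069, -0.01344369,  0.00855337]), 'opening': 0.9982062375178729}
```

View pics/scene0.png

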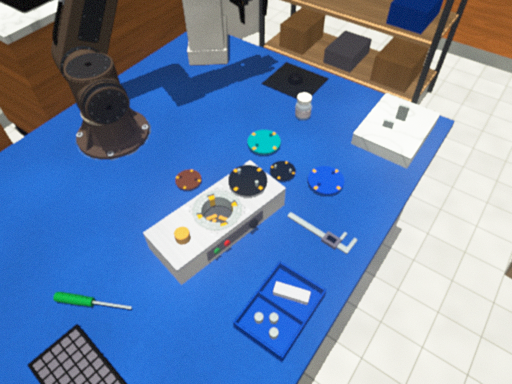

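View pics/top0.png

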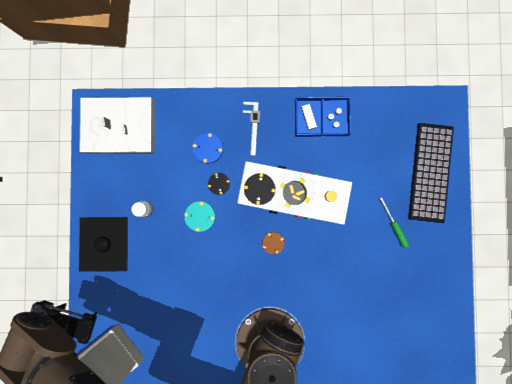

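View pics/wrist0.png

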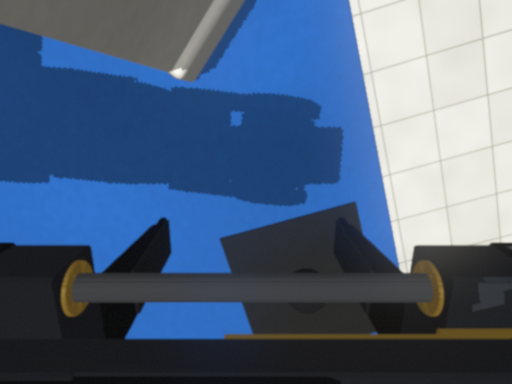

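```bash
cat > h.py <<'E'
from cell import env
import numpy as np, cv2
from scipy.spatial.transform import Rotation as R
def cam(n,st=None):
    c=env.get_calibration(n)
    K=np.array([[c['fx'],0,c['cx']],[0,c['fy'],c['cy']],[0,0,1]])
    if 'pose' in c: return K,np.array(c['pose'])
    T=np.eye(4);T[:3,:3]=R.from_euler('xyz',st['tcp_rot']).as_matrix();T[:3,3]=st['eef_pos']
    return K,T@np.array(c['hand_eye'])
def ray(n,uv,z,st=None):
    K,T=cam(n,st); uv=np.atleast_2d(uv).astype(float)
    d=np.c_[uv,np.ones(len(uv))]@np.linalg.inv(K).T@T[:3,:3].T
    o=T[:3,3]; return o+d*((z-o[2])/d[:,2])[:,None]
def proj(n,P,st=None):
    K,T=cam(n,st);P=np.atleast_2d(P);q=(P-T[:3,3])@T[:3,:3]@K.T
    return q[:,:2]/q[:,2:]
E
python3 - <<'E'
import cv2
a=cv2.imread('pics/top0.png')[150:235,200:360];b=cv2.imread('pics/scene0.png')[150:290,130:340]
cv2.imwrite('pics/a1.png',cv2.resize(a,None,fx=5,fy=5,interpolation=cv2.INTER_CUBIC))
cv2.imwrite('pics/b1.png',cv2.resize(b,None,fx=3.8,fy=3.8,interpolation=cv2.INTER_CUBIC))
E
```

```text
(no output)
```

View pics/a1.png

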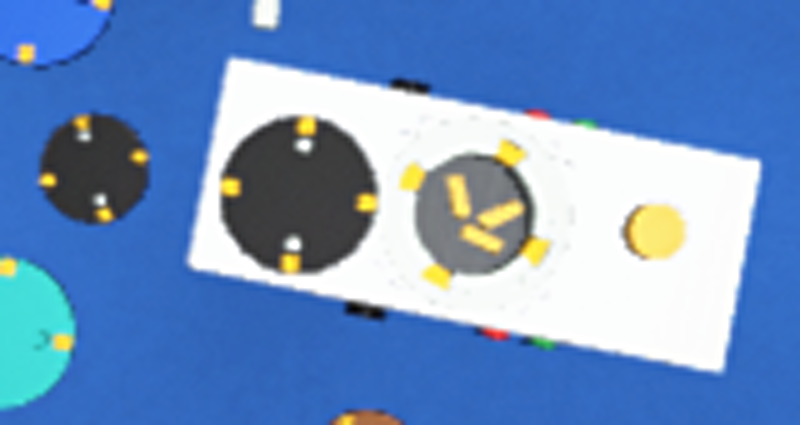

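View pics/b1.png

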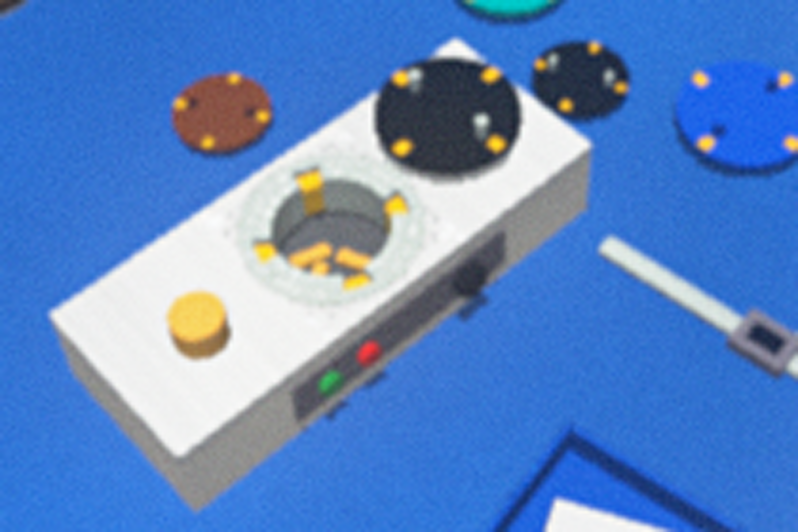

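The cover candidates in the top picture are:
- black, on the deck, at (260,189)
- smaller black at (219,183)
- blue at (208,148)
- turquoise at (200,216)
- brown at (273,243)

I choose the one at (260,189). It is black, the larger of the two black ones, and lies on the deck. The crop shows its four yellow ticks and two studs. The opening is at about (294,192), and the puck at (331,196) is on the far side.

```bash
python3 - <<'E'
from h import *
for n,box in (("top",(200,150,360,235)),("scene",(130,150,340,290))):
    im=cv2.imread(f'pics/{n}0.png');hsv=cv2.cvtColor(im,cv2.COLOR_BGR2HSV)
    x0,y0,x1,y1=box
    def blobs(m,amin):
        k=np.zeros_like(m);k[y0:y1,x0:x1]=m[y0:y1,x0:x1]
        nn,l,s,c=cv2.connectedComponentsWithStats(k); return [(s[i,4],c[i]) for i in range(1,nn) if s[i,4]>=amin]
    print(n,'yellow')
    for a,c in blobs(cv2.inRange(hsv,(12,120,120),(35,255,255)),4):
        print(a,c.round(1),'z99',ray(n,c,99)[0].round(1),'z80',ray(n,c,80)[0][:2].round(1),'z72.5',ray(n,c,72.5)[0][:2].round(1))
    m=cv2.inRange(hsv,(0,0,0),(180,120,75)); m=cv2.morphologyEx(m,cv2.MORPH_CLOSE,np.ones((3,3)))
    print('dark')
    for a,c in blobs(m,60): print(a,c.round(1),ray(n,c,99)[0].round(1),ray(n,c,80)[0].round(1))
E
```

```text
top yellow
5 [220.2 150.4] z99 [694.4 169.5  99. ] z80 [697.  171.6] z72.5 [698.  172.5]
5 [204.6 160.2] z99 [660.5 224.1  99. ] z80 [662.5 227. ] z72.5 [663.3 228.1]
8 [216.1 174.1] z99 [611.6 183.8  99. ] z80 [612.9 186.1] z72.5 [613.4 187.1]
12 [260.5 175. ] z99 [607.6  29.3  99. ] z80 [608.9  29.4] z72.5 [609.3  29.4]
19 [301.4 180.3] z99 [ 588.5 -112.3   99. ] z80 [ 589.5 -114.3] z72.5 [ 589.8 -115.1]
7 [227.3 181. ] z99 [587.4 145.   99. ] z80 [588.3 146.7] z72.5 [588.7 147.4]
18 [282.1 185.2] z99 [571.6 -45.2  99. ] z80 [572.4 -46.3] z72.5 [572.6 -46.7]
6 [209.  185.5] z99 [572.1 208.7  99. ] z80 [572.8 211.4] z72.5 [573.1 212.4]
13 [245.5 186.8] z99 [566.7  81.8  99. ] z80 [567.3  82.6] z72.5 [567.6  82.9]
24 [291.2 188.8] z99 [559.2 -76.7  99. ] z80 [559.8 -78.2] z72.5 [560.  -78.8]
13 [272.5 190.2] z99 [554.7 -12.1  99. ] z80 [555.2 -12.7] z72.5 [555.4 -12.9]
7 [220.6 192.3] z99 [548.3 168.4  99. ] z80 [548.6 170.5] z72.5 [548.8 171.3]
45 [297.6 194.8] z99 [538.  -98.6  99. ] z80 [ 538.2 -100.4] z72.5 [ 538.3 -101.2]
89 [330.2 195.8] z99 [ 534.2 -211.1   99. ] z80 [ 534.3 -
[... 1747 characters left out ...]
.6 199.8] z99 [526.3 -83.   99. ] z80 [515.4 -72.6] z72.5 [511.2 -68.4]
20 [233.5 203.9] z99 [583.5 -59.5  99. ] z80 [573.9 -48.6] z72.5 [570.1 -44.3]
19 [199.5 215.6] z99 [ 533.6 -142.3   99. ] z80 [ 522.9 -133.2] z72.5 [ 518.7 -129.5]
50 [212.2 217.6] z99 [ 565.1 -127.9   99. ] z80 [ 555.2 -118.4] z72.5 [ 551.2 -114.6]
28 [222.3 217.8] z99 [ 587.4 -113.    99. ] z80 [ 577.9 -103.2] z72.5 [574.1 -99.3]
16 [223.2 223.6] z99 [ 600.8 -126.1   99. ] z80 [ 591.6 -116.5] z72.5 [ 587.9 -112.8]
188 [181.6 234.6] z99 [ 535.2 -214.1   99. ] z80 [ 524.6 -206.5] z72.5 [ 520.4 -203.5]
dark
256 [282.  170.8] [624.7 116.8  99. ] [616.  131.5  80. ]
711 [247.2 180.2] [563.9  29.8  99. ] [553.9  42.7  80. ]
```

Both views agree: the cover centre is about (560.6, 34.5) with its stud line at about -7°. The opening centre is about (547, -89.5) with notches at about -30.7°. The plan is to grip both studs (78 mm over the outsides), slide, and turn by about -24°.

```bash
cat >> h.py <<'E'
def tgt(ang,sgn=1):
    a=np.radians(ang);z=sgn*np.array([np.cos(a),np.sin(a),0]);x=np.array([0,0,-1.]);return np.c_[x,np.cross(z,x),z]
def plan(pos,ang):
    st=env.state();M=R.from_euler('xyz',st['tcp_rot']).as_matrix();best=None
    for s in (1,-1):
        w=R.from_matrix(M.T@tgt(ang,s)).as_rotvec()
        if best is None or np.linalg.norm(w)<np.linalg.norm(best[0]):best=(w,s)
    d=np.array(pos)-st['eef_pos']
    print('t',round(st['t'],2),'pos',st['eef_pos'].round(2),'jawang',np.degrees(np.arctan2(M[1,2],M[0,2])).round(2),'F',np.round(st['ft_force'],1),'open',round(st['opening']*95.1,1))
    print('shift now-axes',(M.T@d).round(2),'rotvec',best[0].round(4),'shift in target axes',(tgt(ang,best[1]).T@d).round(2),'q',st['joints'].round(2))
E
python3 - <<'E'
from h import *
plan([560.6,34.5,250],-7)
E
```

```text
t 0.15 pos [176.12 599.53 239.21] jawang 73.62 F [-1.   0.   0.6] open 94.9
shift now-axes [ -10.51 -528.19 -433.71] rotvec [ 1.4072e+00 -7.0000e-04  5.0000e-04] shift in target axes [ -10.79 -513.96  450.48] q [ 1.18  0.49  1.56  0.    1.09 -0.11]
```

Emit:
step_arm(
  rows=[
    [-1,-44,-36,0,0,0],
    [-1,-44,-36,0,0,0],
    [-1,-44,-36,0,0,0],
    [-1,-44,-36,0,0,0],
    [-1,-44,-36,0,0,0],
    [-1,-44,-36,0,0,0],
    [-1,-44,-36,0,0,0],
    [-1,-44,-36,0,0,0],
  ],
  grip=95,
)

```text
t: 1.15
eef_pos: [438.2, 215.3, 246.3]
tcp_rot: [3.089, 1.569, -1.903]
ft_force: [-0.0, 0.7, 0.2]
opening: 0.999
```

Emit:
step_arm(
  rows=[
    [0,0,0,0.176,0,0],
    [0,0,0,0.176,0,0],
    [0,0,0,0.176,0,0],
    [0,0,0,0.176,0,0],
    [0,0,0,0.176,0,0],
    [0,0,0,0.176,0,0],
    [0,0,0,0.176,0,0],
    [0,0,0,0.176,0,0],
  ],
)

```text
t: 2.15
eef_pos: [440.1, 210.8, 245.2]
tcp_rot: [-2.226, 1.567, -2.393]
ft_force: [0.4, -0.6, -0.1]
opening: 1.002
```

```bash
python3 - <<'E'
from h import *
plan([560.6,34.5,250],-7)
E
```

```text
t 2.15 pos [440.06 210.79 245.22] jawang -9.59 F [ 0.4 -0.6 -0.1] open 95.3
shift now-axes [  -4.66 -153.75  148.22] rotvec [-0.0453 -0.0023  0.0028] shift in target axes [  -4.78 -160.28  141.13] q [ 0.31  0.29  1.88 -0.    0.98  0.48]
```

Emit:
step_arm(
  rows=[
    [-1,-38,37,-0.011,0,0],
    [-1,-38,37,-0.011,0,0],
    [-1,-38,37,-0.011,0,0],
    [-1,-38,36,-0.011,0,0],
    [0,0,0,0,0,0],
    [0,0,0,0,0,0],
  ],
)

```text
t: 2.9
eef_pos: [565.0, 33.5, 248.4]
tcp_rot: [-2.56, 1.566, -2.685]
ft_force: [0.1, 0.9, 0.5]
opening: 0.996
```

```bash
python3 - <<'E'
from h import *
plan([560.6,34.5,250],-7)
import json
st=env.state();im=env.read_camera('wrist');cv2.imwrite('pics/w1.png',im[:,:,::-1])
json.dump({k:np.array(st[k]).tolist() for k in('eef_pos','tcp_rot')},open('w1.json','w'))
E
```

```text
t 2.9 pos [565.03  33.46 248.4 ] jawang -7.14 F [0.1 0.9 0.5] open 94.7
shift now-axes [-1.58  0.48 -4.53] rotvec [-0.0024 -0.004   0.0026] shift in target axes [-1.6   0.5  -4.52] q [-0.06  0.4   1.69 -0.    1.05  0.07]
```

View pics/w1.png

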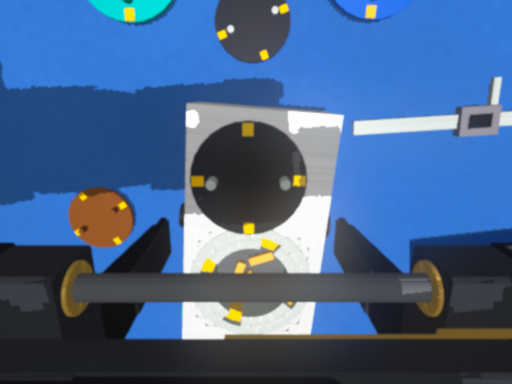

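The wrist view shows the cover centred near (249,177), with studs at (211,184) and (286,184) and ticks at (197,181), (299,181), (248,129) and (249,229). The deck's notch pattern is lower in the picture. I'll measure from this view.

```bash
python3 - <<'E'
from h import *
import json
st=json.load(open('w1.json'));im=cv2.imread('pics/w1.png');hsv=cv2.cvtColor(im,cv2.COLOR_BGR2HSV)
m=cv2.inRange(hsv,(12,120,120),(35,255,255));n,l,s,c=cv2.connectedComponentsWithStats(m)
P=[]
for i in range(1,n):
    if s[i,4]>30 and 180<c[i][0]<310 and 110<c[i][1]<330:
        print(s[i,4],c[i].round(1),ray('wrist',c[i],99,st)[0][:2].round(1),ray('wrist',c[i],72.5,st)[0][:2].round(1),ray('wrist',c[i],80,st)[0][:2].round(1))
# grey studs
g=cv2.inRange(hsv,(0,0,75),(180,80,170));n,l,s,c=cv2.connectedComponentsWithStats(g)
for i in range(1,n):
    if 40<s[i,4]<400 and 195<c[i][0]<300 and 150<c[i][1]<215: print('stud',s[i],c[i].round(1),ray('wrist',c[i],115,st)[0][:2].round(1))
# flange circle
b=cv2.inRange(hsv,(0,0,0),(180,120,70));b[240:]=0;b[:115]=0;b=cv2.morphologyEx(b,cv2.MORPH_CLOSE,np.ones((9,9)))
n,l,s,c=cv2.connectedComponentsWithStats(b)
for i in range(1,n):
    if s[i,4]>5000: print('blk',s[i],c[i].round(1),ray('wrist',c[i],99,st)[0][:2].round(1))
E
```

```text
152 [247.5 129. ] [567.5  83.5] [566.7  81. ] [566.9  81.7]
145 [298.6 180.5] [609.4  29.7] [612.3  22.3] [611.5  24.4]
140 [197. 181.] [513.5  41.1] [507.9  34.7] [509.5  36.5]
128 [248.5 228. ] [556.  -12.8] [554.2 -24. ] [554.7 -20.9]
349 [263.9 252.6] [568.1 -41.5] [567.3 -55.4] [567.5 -51.4]
145 [208.2 265.8] [509.5 -49.4] [503.5 -64. ] [505.2 -59.9]
107 [239.5 267.5] [541.2 -55.2] [538.1 -70.3] [539. -66.]
232 [234.9 311.9] [ 529.  -107.8] [ 524.8 -127.6] [ 526.  -121.9]
stud [204 176  14  15 146] [210.9 183.3] [529.   41.2]
stud [279 176  19  15 161] [285.2 183.3] [595.4  33. ]
blk [ 191  123  114  104 8286] [245.  174.2] [559.7  42. ]
```

Emit:
step_arm(
  rows=[
    [10,2,-3.5,0,-0.004,0.003],
    [25,0,0,0,0,0],
    [25,0,0,0,0,0],
    [20,0,0,0,0,0],
    [10,0,0,0,0,0],
    [0,0,0,0,0,0],
    [0,0,0,0,0,0],
  ],
)

```text
t: 3.82
eef_pos: [558.0, 42.0, 155.3]
tcp_rot: [0.823, 1.569, 0.706]
ft_force: [0.4, -0.3, -0.5]
opening: 1.001
```

```bash
python3 - <<'E'
from h import *
plan([561.3,35.2,128],-6.9)
import json
st=env.state();im=env.read_camera('wrist');cv2.imwrite('pics/w2.png',im[:,:,::-1])
im=env.read_camera('scene');cv2.imwrite('pics/s2.png',cv2.resize(im[100:260,150:350,::-1],None,fx=4,fy=3.7))
E
```

```text
t 3.83 pos [558.    42.04 155.35] jawang -6.7 F [ 0.4 -0.3 -0.5] open 95.2
shift now-axes [27.34 -6.44  4.04] rotvec [ 0.0035  0.0012 -0.0013] shift in target axes [27.35 -6.39  4.09] q [-0.04  0.5   1.81  0.    0.83  0.07]
```

View pics/w2.png

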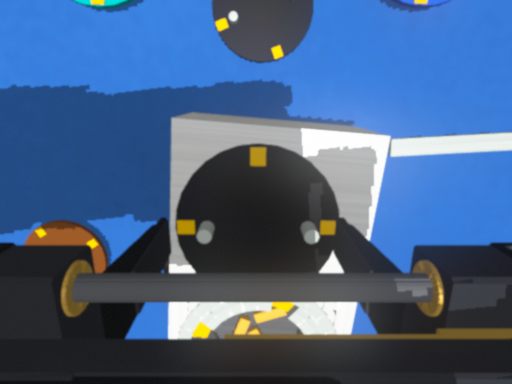

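View pics/s2.png

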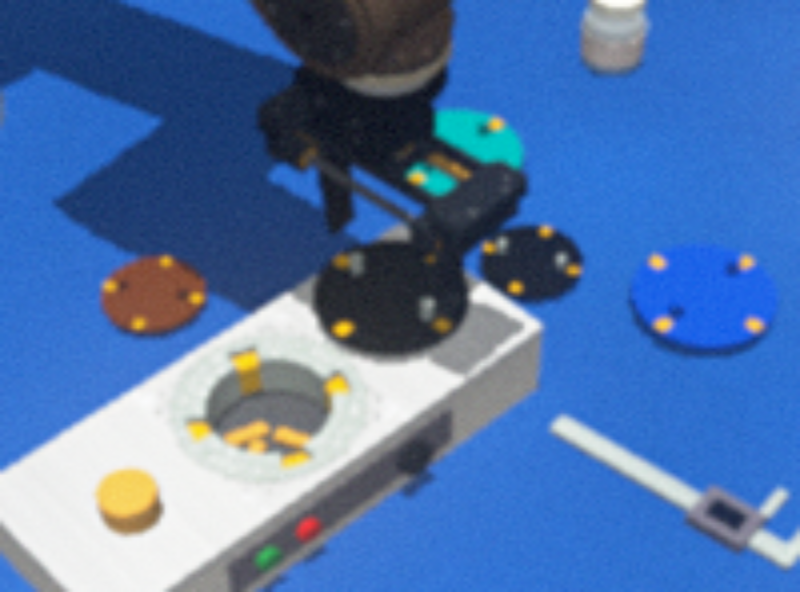

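Emit:
step_arm(
  rows=[
    [0,-6.4,4,0,0,0],
    [0,0,0,0,0,0],
    [0,0,0,0,0,0],
  ],
)

```text
t: 4.3
eef_pos: [562.0, 34.3, 156.4]
tcp_rot: [0.395, 1.567, 0.278]
ft_force: [0.3, -0.5, 0.6]
opening: 0.998
```

```bash
python3 - <<'E'
from h import *
plan([561.3,35.2,128],-6.9)
import json
st=env.state();im=env.read_camera('wrist');cv2.imwrite('pics/w3.png',im[:,:,::-1])
hsv=cv2.cvtColor(im[:,:,::-1].copy(),cv2.COLOR_BGR2HSV)
m=cv2.inRange(hsv,(12,120,100),(35,255,255));n,l,s,c=cv2.connectedComponentsWithStats(m)
for i in range(1,n):
    if s[i,4]>50 and 150<c[i][0]<360 and 110<c[i][1]<265: print(s[i,4],c[i].round(1),ray('wrist',c[i],99,st)[0][:2].round(1))
E
```

```text
t 4.3 pos [561.99  34.28 156.44] jawang -6.73 F [ 0.3 -0.5  0.6] open 94.9
shift now-axes [28.44  0.79 -0.89] rotvec [ 0.0029  0.0034 -0.0014] shift in target axes [28.44  0.83 -0.79] q [-0.06  0.5   1.8   0.    0.83  0.06]
338 [250.  144.5] [567.6  83.6]
278 [177.9 216.1] [513.7  41.4]
281 [320.8 216.4] [609.2  29.7]
```

Emit:
step_arm(
  rows=[
    [14,0,0,0.003,0,0],
    [12,0,0,0,0,0],
    [0,0,0,0,0,0],
    [0,0,0,0,0,0],
  ],
)

```text
t: 4.85
eef_pos: [561.7, 34.5, 127.8]
tcp_rot: [0.628, 1.569, 0.508]
ft_force: [0.5, 0.5, 0.4]
opening: 1.0
```

```bash
python3 - <<'E'
from h import *
plan([561.5,35.4,128],-6.9)
E
```

```text
t 4.85 pos [561.67  34.46 127.75] jawang -6.91 F [0.5 0.5 0.4] open 95.1
shift now-axes [-0.24  0.92 -0.28] rotvec [-0.0002  0.0018 -0.0013] shift in target axes [-0.25  0.92 -0.28] q [-0.06  0.54  1.83  0.    0.77  0.06]
```

Emit:
step_arm(
  rows=[
    [0,0.9,0,0,0,0],
    [0,0,0,0,0,0],
    [0,0,0,0,0,0],
    [0,0,0,0,0,0],
  ],
  grip=70,
)

```text
t: 5.35
eef_pos: [561.6, 35.5, 128.0]
tcp_rot: [0.63, 1.569, 0.51]
ft_force: [0.1, 0.2, -2.8]
opening: 0.805
```

```bash
python3 - <<'E'
from h import *
plan([561.5,35.4,128],-6.9)
im=env.read_camera('wrist');cv2.imwrite('pics/w4.png',im[:,:,::-1])
E
```

```text
t 5.35 pos [561.64  35.48 128.04] jawang -6.9 F [ 0.1  0.2 -2.8] open 76.6
shift now-axes [ 0.04 -0.1  -0.13] rotvec [-0.      0.0018 -0.0013] shift in target axes [ 0.04 -0.1  -0.13] q [-0.05  0.54  1.83  0.    0.77  0.06]
```

View pics/w4.png

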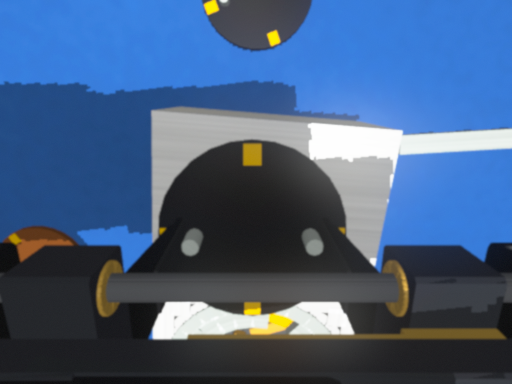

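Emit:
step_arm(
  rows=[
    [0,-12,0,0,0,0],
    [0,-18,0,0,0,0],
    [0,-18,0,0,0,0],
    [0,-18,0,0,0,0],
    [0,0,0,0,0,0],
    [0,0,0,0,0,0],
  ],
)

```text
t: 6.15
eef_pos: [553.2, -35.2, 128.1]
tcp_rot: [0.625, 1.568, 0.503]
ft_force: [-0.0, 4.4, -1.2]
opening: 0.811
```

```bash
python3 - <<'E'
from h import *
plan([547.8,-89,127],-6.9)
im=env.read_camera('top');cv2.imwrite('pics/t5.png',im[:,:,::-1])
a=im[140:240,200:360,::-1]
cv2.imwrite('pics/t5c.png',cv2.resize(a,None,fx=5,fy=5,interpolation=cv2.INTER_CUBIC))
E
```

```text
t 6.15 pos [553.22 -35.18 128.1 ] jawang -7.0 F [-0.   4.4 -1.2] open 77.1
shift now-axes [  1.01 -54.08   1.18] rotvec [-0.0018  0.0024 -0.0017] shift in target axes [  1.1  -54.08   1.08] q [-0.18  0.53  1.85  0.    0.76 -0.06]
```

View pics/t5c.png

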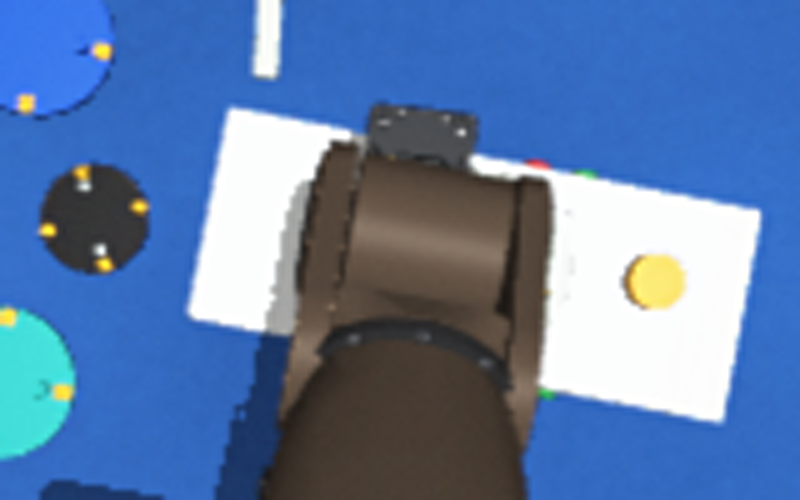

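```bash
python3 - <<'E'
from h import *
# sub-pixel deck outline from white mask in first top picture
im=cv2.imread('pics/top0.png');hsv=cv2.cvtColor(im,cv2.COLOR_BGR2HSV)
m=cv2.inRange(hsv,(0,0,150),(180,70,255));k=np.zeros_like(m);k[155:230,230:358]=m[155:230,230:358]
cs,_=cv2.findContours(k,cv2.RETR_EXTERNAL,cv2.CHAIN_APPROX_NONE);c=max(cs,key=cv2.contourArea)
r=cv2.minAreaRect(c);print(r,ray('top',r[0],80)[0]); b=ray('top',cv2.boxPoints(r),80);print(b.round(1),[np.linalg.norm(b[i]-b[i-1]).round(1) for i in range(4)])
# chamber dark disc
v=cv2.inRange(hsv,(0,0,40),(180,70,150));k=np.zeros_like(v);k[175:210,278:312]=255;
d=cv2.inRange(hsv,(0,0,0),(180,255,255))&k
E
```

```text
((294.5769348144531, 192.6154022216797), (108.84445190429688, 43.34166717529297), 11.309932708740234) [546.11518956 -90.05120512  80.        ]
[[ 509.9  112.8   80. ]
 [ 659.8   82.3   80. ]
 [ 582.2 -292.4   80. ]
 [ 433.6 -260.5   80. ]] [np.float64(381.0), np.float64(152.9), np.float64(382.6), np.float64(152.0)]
```

Emit:
step_arm(
  rows=[
    [0,-14,0,0,0,0],
    [0,-14,0,0,0,0],
    [0,-13,0.6,0,0,0],
    [0,-8,0.6,0,0,0],
    [0,0,0,0,0,0],
    [0,0,0,0,0,0],
  ],
)

```text
t: 6.95
eef_pos: [547.5, -85.0, 126.7]
tcp_rot: [1.815, 1.569, 1.694]
ft_force: [0.3, 0.4, -6.8]
opening: 0.809
```

```bash
python3 - <<'E'
from h import *
plan([547.4,-89.2,127],-6.9)
st=env.state();print(st['moment'])
im=env.read_camera('wrist');cv2.imwrite('pics/w6.png',im[:,:,::-1])
E
```

```text
t 6.95 pos [547.53 -85.03 126.68] jawang -6.89 F [ 0.3  0.4 -6.8] open 77.0
shift now-axes [-0.33 -4.15  0.37] rotvec [ 0.0002 -0.0005 -0.002 ] shift in target axes [-0.32 -4.16  0.37] q [-0.27  0.53  1.85  0.    0.76 -0.16]
[-0.04156404  0.0710008   0.00255002]
```

View pics/w6.png

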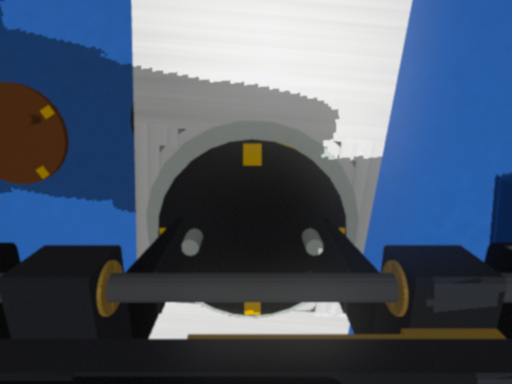

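Emit:
step_arm(
  rows=[
    [0,-4.2,0.3,0,0,0],
    [0,0,0,0,0,0],
    [1.5,0,0,0,0,0],
    [1.5,0,0,0,0,0],
    [0,0,0,0,0,0],
  ],
)

```text
t: 7.62
eef_pos: [547.3, -88.8, 123.4]
tcp_rot: [1.915, 1.569, 1.796]
ft_force: [-0.2, 0.5, -6.5]
opening: 0.807
```

```bash
python3 - <<'E'
from h import *
plan([547.4,-89.2,123],-6.9)
st=env.state();print(st['moment'])
E
```

```text
t 7.62 pos [547.33 -88.81 123.36] jawang -6.82 F [-0.2  0.5 -6.5] open 76.7
shift now-axes [ 0.36 -0.38  0.11] rotvec [ 0.0014 -0.0007 -0.002 ] shift in target axes [ 0.36 -0.38  0.11] q [-0.28  0.54  1.85  0.    0.75 -0.16]
[-0.07248284  0.04631824 -0.00980581]
```

Emit:
step_arm(
  rows=[
    [1.2,0,0,0,0,0],
    [1,0,0,0,0,0],
    [0,0,0,0,0,0],
  ],
)

```text
t: 8.0
eef_pos: [547.4, -88.7, 122.2]
tcp_rot: [1.459, 1.569, 1.34]
ft_force: [0.0, 0.4, -8.5]
opening: 0.807
```

```bash
python3 - <<'E'
from h import *
plan([547.4,-89.2,122],-6.9)
st=env.state();print(st['moment'])
E
```

```text
t 8.0 pos [547.4  -88.75 122.17] jawang -6.81 F [ 0.   0.4 -8.5] open 76.8
shift now-axes [ 0.17 -0.45  0.05] rotvec [ 0.0015  0.0002 -0.0018] shift in target axes [ 0.17 -0.45  0.05] q [-0.28  0.54  1.85  0.    0.75 -0.16]
[-0.0767833   0.00197791 -0.00443163]
```

Emit:
step_arm(
  rows=[
    [0,0,0,0.06,0,0],
    [0,0,0,0.06,0,0],
    [0,0,0,0.06,0,0],
    [0,0,0,0.06,0,0],
    [0,0,0,0.06,0,0],
    [0,0,0,0.06,0,0],
    [0,0,0,0.03,0,0],
    [0,0,0,0,0,0],
  ],
)

```text
t: 9.0
eef_pos: [548.5, -88.7, 121.8]
tcp_rot: [0.965, 1.568, 0.445]
ft_force: [-0.6, 1.0, -5.2]
opening: 0.808
```

```bash
python3 - <<'E'
from h import *
plan([547.4,-89.2,122],-30.7)
st=env.state();print(st['moment'])
im=env.read_camera('wrist');cv2.imwrite('pics/w7.png',im[:,:,::-1])
E
```

```text
t 9.0 pos [548.49 -88.75 121.76] jawang -29.82 F [-0.6  1.  -5.2] open 76.8
shift now-axes [-0.24 -0.93 -0.72] rotvec [ 0.0154  0.0018 -0.0026] shift in target axes [-0.24 -0.94 -0.7 ] q [-0.28  0.54  1.85  0.    0.75  0.24]
[-0.06183997  0.10720905  0.00196167]
```

View pics/w7.png

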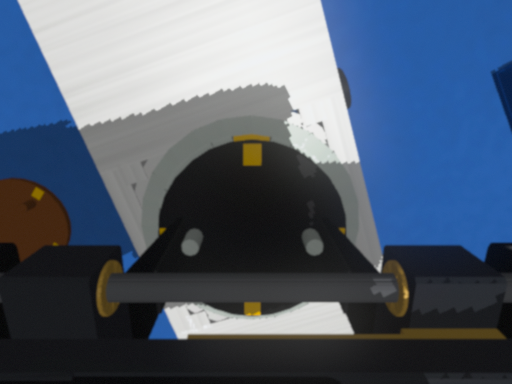

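The notch floor shows at (252,138), in line with the cover's tick at (252,154). I'll lower it in.

Emit:
step_arm(
  rows=[
    [0,-0.5,-0.5,0.01,0,0],
    [1.5,0,0,0,0,0],
    [1.5,0,0,0,0,0],
    [0,0,0,0,0,0],
  ],
)

```text
t: 9.55
eef_pos: [547.7, -88.8, 118.4]
tcp_rot: [1.121, 1.568, 0.591]
ft_force: [-0.4, 0.6, -6.2]
opening: 0.807
```

```bash
python3 - <<'E'
from h import *
plan([547.4,-89.2,117],-30.7)
st=env.state();print(st['moment'])
E
```

```text
t 9.55 pos [547.67 -88.81 118.39] jawang -30.35 F [-0.4  0.6 -6.2] open 76.8
shift now-axes [ 1.38 -0.48 -0.04] rotvec [ 0.0061  0.0014 -0.0028] shift in target axes [ 1.39 -0.47 -0.03] q [-0.28  0.55  1.86  0.    0.74  0.25]
[ 0.04553031  0.04165204 -0.0295137 ]
```

Emit:
step_arm(
  rows=[
    [1,0,0,0,0,0],
    [1,0,0,0,0,0],
    [0,0,0,0,0,0],
  ],
)

```text
t: 9.93
eef_pos: [547.7, -88.7, 117.1]
tcp_rot: [1.031, 1.567, 0.501]
ft_force: [-0.3, 1.4, -6.2]
opening: 0.811
```

```bash
python3 - <<'E'
from h import *
plan([547.4,-89.2,117],-30.7)
E
```

```text
t 9.93 pos [547.69 -88.72 117.12] jawang -30.34 F [-0.3  1.4 -6.2] open 77.1
shift now-axes [ 0.12 -0.56 -0.01] rotvec [ 0.0063  0.0018 -0.003 ] shift in target axes [ 0.12 -0.56 -0.01] q [-0.28  0.55  1.86  0.    0.73  0.25]
```

Emit:
step_arm(
  rows=[
    [1,0,0,0,0,0],
    [0.5,0,0,0,0,0],
    [0,0,0,0,0,0],
  ],
)

```text
t: 10.3
eef_pos: [547.7, -88.7, 117.1]
tcp_rot: [0.884, 1.567, 0.354]
ft_force: [-1.2, 1.4, -4.1]
opening: 0.808
```

```bash
python3 - <<'E'
from h import *
plan([547.4,-89.2,117],-30.7)
E
```

```text
t 10.3 pos [547.72 -88.7  117.08] jawang -30.34 F [-1.2  1.4 -4.1] open 76.9
shift now-axes [ 0.08 -0.59 -0.02] rotvec [ 0.0062  0.0027 -0.0033] shift in target axes [ 0.08 -0.59 -0.02] q [-0.28  0.55  1.86  0.    0.73  0.25]
```

The descent stopped at 117.1, which is 11 mm below the sliding height, so the cover should be home. I'll release it.

Emit:
step_arm(
  rows=[
    [0,0,0,0,0,0],
    [0,0,0,0,0,0],
    [0,0,0,0,0,0],
    [0,0,0,0,0,0],
  ],
  grip=93,
)

```text
t: 10.8
eef_pos: [548.9, -89.3, 117.5]
tcp_rot: [0.55, 1.564, 0.021]
ft_force: [0.4, -1.5, -0.2]
opening: 0.977
```

Emit:
step_arm(
  rows=[
    [-6,0,0,0,0,0],
    [-14,0,0,0,0,0],
    [-20,0,0,0,0,0],
    [-30,0,0,0,0,0],
    [-30,0,0,0,0,0],
    [-30,0,0,0,0,0],
    [0,0,0,0,0,0],
    [0,0,0,0,0,0],
  ],
)

```text
t: 11.8
eef_pos: [547.7, -89.2, 257.1]
tcp_rot: [0.437, 1.56, -0.092]
ft_force: [0.0, -0.4, -0.8]
opening: 0.979
```

```bash
python3 - <<'E'
from h import *
plan([547.4,20,270],-30.7)
im=env.read_camera('wrist');cv2.imwrite('pics/w8.png',im[:,:,::-1])
im=env.read_camera('scene');cv2.imwrite('pics/s8f.png',im[:,:,::-1]);cv2.imwrite('pics/s8.png',cv2.resize(im[130:290,130:330,::-1],None,fx=4,fy=3.7,interpolation=cv2.INTER_CUBIC))
E
```

```text
t 11.8 pos [547.67 -89.24 257.1 ] jawang -30.32 F [ 0.  -0.4 -0.8] open 93.1
shift now-axes [-13.01  94.22 -55.25] rotvec [ 0.0067  0.0096 -0.0045] shift in target axes [-12.9   93.79 -56.  ] q [-0.28  0.37  1.72  0.    1.05  0.25]
```

View pics/w8.png

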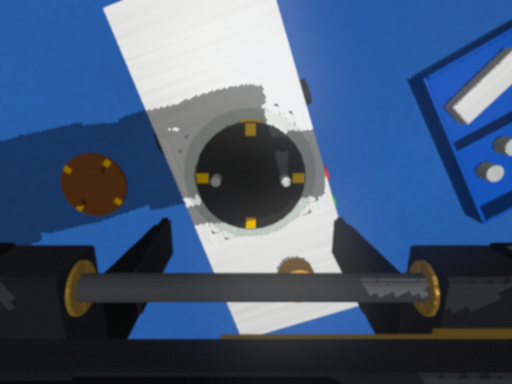

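View pics/s8.png

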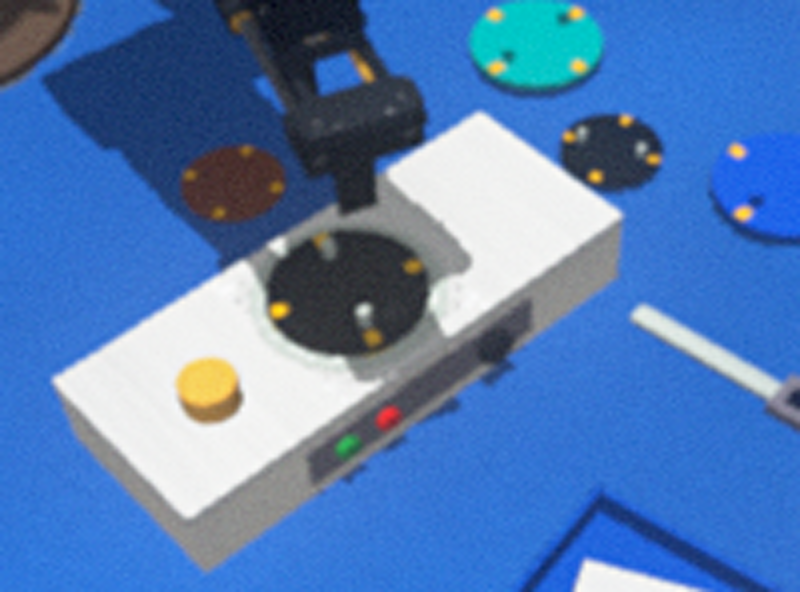

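Both views show the cover flush in the ring and free of the gripper. The puck is still in place at scene crop (208,388). I'll triangulate the ticks to check height and tilt.

```bash
python3 - <<'E'
from h import *
st=env.state()
def yel(im,vmin=70):
    hsv=cv2.cvtColor(im,cv2.COLOR_BGR2HSV);n,l,s,c=cv2.connectedComponentsWithStats(cv2.inRange(hsv,(10,110,vmin),(35,255,255)))
    return [c[i] for i in range(1,n) if s[i,4]>=5]
W=yel(cv2.imread('pics/w8.png'));S=yel(cv2.imread('pics/s8f.png'))
W=[c for c in W if 190<c[0]<310 and 115<c[1]<235];
def tri(a,b):
    Ps=[]
    for n,uv in(('wrist',a),('scene',b)):
        K,T=cam(n,st);Ps.append(K@np.linalg.inv(T)[:3])
    X=cv2.triangulatePoints(Ps[0],Ps[1],np.array(a,float),np.array(b,float)).ravel();return X[:3]/X[3]
for w in W:
    e=proj('scene',ray('wrist',w,88,st))[0];b=min(S,key=lambda q:np.linalg.norm(q-e))
    print(w.round(1),'z88',ray('wrist',w,88,st)[0].round(1),'scene',b.round(1),'miss',np.linalg.norm(b-e).round(1),'tri',tri(w,b).round(1))
Q=np.array([ray('wrist',w,88,st)[0] for w in W]);print('centre',Q.mean(0),'span',np.linalg.norm(Q[0]-Q[-1]),np.linalg.norm(Q[1]-Q[2]))
o=[b for b in yel(cv2.imread('pics/scene0.png')) if np.linalg.norm(b-[181.6,234.6])<6];n=[b for b in S if np.linalg.norm(b-[181.6,234.6])<6];print('puck',o,n)
E
```

```text
[249.8 126.8] z88 [573.6 -44.6  88. ] scene [232.7 201.5] miss 1.5 tri [571.6 -46.1  86.4]
[202.  177.9] z88 [506.3 -64.1  88. ] scene [209.2 194.5] miss 1.6 tri [503.6 -65.4  87.2]
[297.9 177.5] z88 [ 589.9 -112.7   88. ] scene [222.8 220.8] miss 0.6 tri [ 589.2 -113.5   87. ]
[250.4 222.5] z88 [ 523.9 -130.4   88. ] scene [199.5 213.5] miss 0.6 tri [ 522.9 -131.1   87. ]
centre [548.42780453 -87.95899638  88.        ] span 99.10640094272118 96.73259761248505
puck [array([181.70707071, 234.82323232])] [array([181.65 , 234.855])]
```

```bash
python3 - <<'E'
from h import *
print(env.job_done(), env.state()['t'])
E
```

```text
the job is handed in; nothing more can be done
the job is handed in; nothing more can be done
```

The chamber is closed: the black cover is fully home in the opening and released, and I have handed the job in. I gripped the cover by both studs, slid it along the deck, turned it about 23.5° clockwise until its lugs lined up with the notches, and lowered it in. The last clock reading was about 11.8 s of the 67 s allowed.

**Height:** the descent stopped 11 mm below the sliding height. After I let go, the four ticks triangulated to 86.4–87.2 mm, against 88 mm expected when home and 93 mm if the lugs were still on the ring.

**Level:** those four heights agree within 1 mm, so the cover is level within what the cameras can measure.

**Centring:** the wrist camera put the cover's centre about 1.6 mm from the opening's centre as measured earlier. That is within the roughly 2 mm calibration error.

**Other objects:** the puck moved less than 0.1 pixel in the scene camera. I did not measure the jar, screwdriver or caliper again, but the arm never went near them. The gripper was well clear of everything, 140 mm up, when I handed in.

**Disagreements:** one wrist-view tick span came out at 99 mm, against about 97 mm for the other. I put this down to pixel and calibration error. No other check failed or disagreed.

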